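# Put the brass check weight back on its stand

### The job

Put the brass-coloured open check weight of the pantry scale back on its stand: slide it sideways through its gap onto the upright rod, below the black knob, set it down so that it lies flat on the stand's wooden foot with the rod inside its round opening, and let go. Leave the blue weight where it is.

Things in the scene. Friction and masses are not known exactly. Their poses are not given: they have to be found in the camera images.
- brass_weight: Loose brass-coloured C-shaped check weight, about 0.15 kg, lying flat. Origin: centre of its round opening, on its underside; z up; x points out through the gap. The C is 12 mm thick, 84 mm across outside, its round opening 46 mm across, its gap 34 mm wide between rounded lips (the lips reach 28 mm ahead of the origin along x). Opposite the gap, 54 mm behind the origin (at -x), an upright grip tab rises to 62 mm above the underside: 16 mm thick along y, 24 mm long along x.
- brass_weight_grip (a point): Point to grip on the brass weight's tab: on the tab's centre line, 45 mm above the weight's underside (17 mm below the tab's top), 54 mm behind the centre of the round opening. Same axes as the weight; pinch the tab across y (16 mm).
- rod_foot (a point): Stand, fixed to the worktop: a round dark wooden foot, 110 mm across and 10 mm high, with an upright steel rod, 12 mm thick, at its centre and a black knob, 50 mm across, on the rod. The knob is wider than the weight's round opening; the rod is bare from 10 to 60 mm above the worktop and the knob's top is at 82 mm. This point is where the rod's axis meets the top of the foot.
- blue_weight_bore (a point): Blue painted weight of the same shape and size, lying on the worktop; to be left alone. Point: centre of its round opening, 6 mm above its underside; x points out through its gap (its grip tab stands 54 mm behind).
Mind the look-alikes: they are no part of the job. Leave any white look-alike of the part that bears rod_foot alone.

How it is judged:
By the outcome, as a careful person would: the job done as asked, in the order asked, and still so for the second after the job is handed in, with the robot touching nothing.
It also fails if it takes over 38 s, if anything falls off the work surface, if the arm or the gripper's body presses on something with over 40 N, if the wrist force passes 120 N, or if a joint passes its speed limit or range.

### The arm

A 6-joint arm with a two-finger parallel gripper is mounted at the origin on a cart in front of the work surface, level with it; the furniture and walls round the work are solid. World frame = base frame: x ahead of the robot, y to its left, z up, the work surface at z = 0. Lengths are in m, angles in rad, forces in N, time in s.
With the tool pointing down it reaches from about 0.425 to 0.95 m from the base axis. Payload 3.5 kg.
Tool frame: the origin (TCP) lies at the very end of the fingers, on their centre line; the grasp point (between the pads) lies 19 mm behind it; z points along the fingers, y is the line along which they close (so a half turn about z gives the same grasp; the last joint's range is limited). The gripper opens to 85 mm and grips with 20 to 120 N. Pads are 22 mm wide; open, the fingers measure 114 mm over their backs; the gripper's body (76 mm by 85 mm) begins 54 mm behind the grasp point. The pads swing forward as they close: fully open they stand 13 mm farther back than shut.
Start: joints at [-1.251, 0.286, 1.577, -0, 1.279, -0.15], TCP at [0.306, -0.602, 0.231] pointing down, gripper open.
Joint ranges: [-2.77, 2.77], [-0.9, 2.22], [0.21, 2.48], [-1.53, 4.67], [0.24, 2.81], [-2.84, 2.84]. Speed limits (rad/s): [2.79, 2.79, 3.14, 3.14, 3.14, 3.14].

### API

Orientations are given as a unit quaternion [x, y, z, w].
In Python, from plant import ctrl gives the robot as it stands.
- The arm moves only by the tool carry_out, never from a script. Its argument "deltas" is one flat list of numbers, 6 for each row, row after row: the shift along the tool's x, y, z in m, then the turn, a rotation vector about the tool's x, y, z in rad. A call has 1 to 5 rows; each row is the pose to reach, as a shift and turn from the pose commanded when the call began, along the tool's axes at that moment; what a row does not reach only later rows make up. A row lasts 1/8 s, in which the tool goes at most 62.5 mm and 10.7 degrees, less where a joint would pass 70% of its speed; a pose out of reach is approached as far as the arm can. A call with a gripper value outside its range is refused whole. "grip" is the opening in per cent of the stroke, from 0 (shut) to 100 (fully open), set as the call begins (left out, the last holds). The fingers move at their own pace and stop on an object; "grip_force" is the grip in N (left out, the last holds). Time passes only in rows, so rows that repeat a pose let the fingers close. It gives the time, the measured TCP pose, the force, the opening and the grip force at its end, in the units of the state.
- ctrl.get_state(): the state, without advancing time (a new reading comes with each control period).
- ctrl.read_camera(name): name is "scene" or "top"; returns (picture, depth): 420x560x3 uint8, red, green, blue; 420x560 float32, m along the optical axis (not along the pixel's ray), 0 where there is no reading.
- ctrl.camera_model(name): a dict with "intrinsics" (3x3 intrinsics, pixels), "extrinsics" (4x4, takes a point from world to camera coordinates). Camera axes: x right, y down, z forward; pixel columns grow to the right and rows downward; lengths in m; the calibration is good to about 2 mm. A picture is of the moment at which its call begins. camera_model takes no time and is no camera call.
- ctrl.sign_off(): hands the job in; it is judged then, once.
Trained networks look in the newest picture that a camera, given by its name, has taken for a name from the list of things; names that differ only in an ending like _2 or _b are one class to them, and where a whole thing is asked for, a point or a joint stands for the part that bears it (a point fixed in the world has none). Each returns a list of dicts, best first, with "score" (0 to 1); they miss things now and then, are a little off and sometimes report something else, mostly with a low value. They report only what shows in the picture. A call takes as long as a camera call. They do not tell look-alikes from the thing itself.
- ctrl.find_in(camera, query): "uv" ([column, row] in pixels, amid what is visible of it).
The state is a dict: "time": time; "qpos": joint angles; "dq": joint speeds; "joint_efforts": joint torques, N m; "eef_pos": TCP position; "tcp_rot": TCP orientation; "contact_force": force on the tool from outside, world axes, zero at the start; "wrist_torque": the same for the moment, N m; "opening": opening from 0.0 (shut) to 1.0 (fully open); "finger_force": force on a finger pad.
Only numpy, scipy, OpenCV 4.12 (cv2) and the standard library are available. Lean on these libraries where they do the work, as an engineer would, in place of code of your own. Each camera call takes 0.05 s, during which the arm holds its last target. There are 200 camera calls.

## Working session

There is one attempt and no reset: what is moved stays moved. The work goes in short steps, Python scripts to look and compute and a tool call to move; the robot and the scene stay as the last step left them, time stands still between calls to the robot, and variables do not carry over. Pictures are saved under pics/ and viewed, at most 10 in all, crops included, and the job is handed in when it is done.

Besides the shell and the picture viewer there is one more tool, called by a JSON object that holds its "api" and its "payload". carry_out: Moves the arm, as the interface text tells. Its arguments: {"type":"object","properties":{"deltas":{"type":"array"},"grip":{"type":"number"},"grip_force":{"type":"number"}},"required":["deltas"]}

```bash
mkdir -p pics
cat > h.py <<'E'
import numpy as np,cv2
from plant import ctrl
from scipy.spatial.transform import Rotation as R
def cloud(n,d):
    m=ctrl.camera_model(n);K=np.array(m["intrinsics"]);T=np.linalg.inv(np.array(m["extrinsics"]))
    v,u=np.mgrid[:d.shape[0],:d.shape[1]]
    p=np.stack([(u-K[0,2])/K[0,0]*d,(v-K[1,2])/K[1,1]*d,d],-1)
    P=p@T[:3,:3].T+T[:3,3];P[d==0]=np.nan;return P
E
python3 - <<'E'
from h import *
for n in("top","scene"):
    im,d=ctrl.read_camera(n);np.savez(n+"0.npz",im=im,d=d);cv2.imwrite(f"pics/{n}0.png",im[...,::-1])
    P=cloud(n,d)
    for q in("brass_weight","brass_weight_grip","rod_foot","blue_weight_bore"):
        for r in ctrl.find_in(n,q)[:4]:
            u,v=map(int,r["uv"]);print(n,q,(u,v),round(r["score"],2),P[v,u].round(3))
print(ctrl.get_state())
E
```

```text
top brass_weight_grip (177, 232) 0.67 [ 0.473  0.224 -0.   ]
top rod_foot (179, 234) 0.75 [0.467 0.216 0.01 ]
top rod_foot (398, 228) 0.71 [ 0.473 -0.299  0.075]
top rod_foot (269, 181) 0.62 [ 0.584 -0.006  0.08 ]
top blue_weight_bore (344, 215) 0.75 [ 0.51  -0.186  0.011]
scene brass_weight (220, 272) 0.87 [0.466 0.215 0.014]
scene brass_weight_grip (219, 274) 0.77 [0.462 0.22  0.014]
scene rod_foot (256, 218) 0.82 [0.605 0.002 0.012]
scene blue_weight_bore (332, 210) 0.68 [ 0.501 -0.191  0.012]
{'time': 0.5, 'qpos': array([-1.25099808e+00,  2.86296396e-01,  1.57674120e+00,  3.62161228e-05,
        1.27858113e+00, -1.49969955e-01]), 'dq': array([-0.00161172, -0.00101093, -0.00228089, -0.00057075, -0.00049268,
        0.00129534]), 'joint_efforts': array([-4.74693261e-04, -4.05464029e+01, -2.92554617e+01, -1.62689453e-04,
        1.14170231e-03, -4.64461195e-06]), 'eef_pos': array([ 0.30560283, -0.60182824,  0.23130493]), 'tcp_rot': array([ 9.72542535e-01,  2.32725195e-01,  1.61722440e-05, -1.44599978e-05]), 'contact_force': array([ 0.79693605,  0.40062148, -0.51128486]), 'wrist_torque': array([0.02647785, 0.01236642, 0.03212544]), 'finger_force': 0.0, 'opening': 0.9940746894475286}
```

View pics/top0.png

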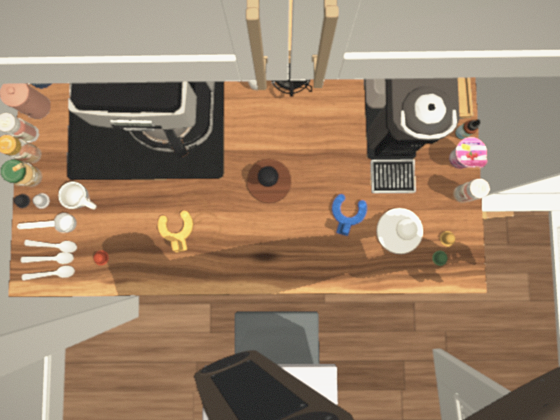

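View pics/scene0.png

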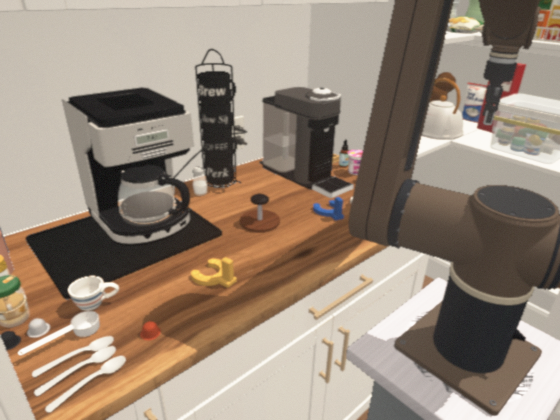

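Top view: the brass C is at (176,230) with its gap up the picture and its tab at (180,243). The stand candidates are the dark wooden foot with black knob at (268,179) and the white one at (400,230). The dark one matches the description and the white one is the look-alike. The blue weight is at (349,213).

Run:
```python
from h import *
from scipy.optimize import minimize
z=np.load("top0.npz");im,d=z["im"],z["d"];P=cloud("top",d)
cv2.imwrite("pics/crop.png",cv2.resize(im[140:270,140:440,::-1],None,fx=2.6,fy=2.6,interpolation=cv2.INTER_CUBIC))
hsv=cv2.cvtColor(im,cv2.COLOR_RGB2HSV)
box=np.zeros(d.shape,bool);box[200:260,150:205]=1
b=box&(hsv[...,0]>18)&(hsv[...,0]<35)&(hsv[...,1]>130)&(hsv[...,2]>120)
Q=P[b];print(len(Q),np.percentile(Q[:,2],[5,25,50,75,95]).round(4))
C=Q[(Q[:,2]>.007)&(Q[:,2]<.017)];T=Q[Q[:,2]>.05]
print("C n",len(C),C.mean(0),"tab",len(T),T.mean(0).round(4))
def fit(C,T):
    t=T.mean(0)[:2]
    def cost(p):
        o=p[:2];a=p[2];x=(C[:,:2]-o)@[np.cos(a),np.sin(a)];y=(C[:,:2]-o)@[-np.sin(a),np.cos(a)]
        r=np.hypot(x,y);ok=(x>-42)
        e=np.maximum(0,.023-r)+np.maximum(0,r-.042)*(x>-.035)+np.maximum(0,.017-abs(y))*(x>0)
        return (e**2).sum()*1e6+5*(((o-.054*np.array([np.cos(a),np.sin(a)])-t)**2).sum()*1e6)
    a0=np.arctan2(*(C.mean(0)[:2]-t)[::-1])
    return min((minimize(cost,[*(t+.054*np.array([np.cos(a),np.sin(a)])),a],method="Nelder-Mead",options=dict(xatol=1e-5,maxiter=2000)) for a in a0+np.array([-.2,0,.2])),key=lambda r:r.fun)
r=fit(C,T);print("brass",r.x.round(4),r.fun)
# stand
box[:]=0;box[145:215,235:300]=1
K=P[box&(P[...,2]>.07)&(P[...,2]<.1)];(c,rr)=cv2.minEnclosingCircle(K[:,:2].astype(np.float32));print("knob",len(K),np.median(K,0).round(4),K.mean(0).round(4),c,rr)
F=P[box&(P[...,2]>.006)&(P[...,2]<.02)];(c,rr)=cv2.minEnclosingCircle(F[:,:2].astype(np.float32));print("foot",len(F),np.median(F[:,2]),c,rr)
for n in["scene"]:
    z=np.load("scene0.npz");P2=cloud(n,z["d"]);bx=P2[180:240,230:290].reshape(-1,3)
    K=bx[(bx[:,2]>.06)&(bx[:,2]<.1)&(abs(bx[:,1])<.05)&(bx[:,0]<.65)];print("sceneknob",len(K),K.min(0).round(3),K.max(0).round(3))
    F=bx[(bx[:,2]>.006)&(bx[:,2]<.014)&(abs(bx[:,1])<.08)];print("scenefoot",len(F),F.min(0).round(3),F.max(0).round(3))
```

```text
274 [nan nan nan nan nan]
C n 177 [0.47709419 0.22165919 0.01172967] tab 47 [0.4397 0.2128 0.0603]
brass [0.4923 0.2252 0.2327] 0.8300414380984578
knob 348 [ 0.5966 -0.0041  0.0788] [ 0.5965 -0.0043  0.0784] (0.597346842288971, -0.004001840017735958) 0.024730676785111427
foot 1142 0.009889370830150401 (0.5973106622695923, -0.0042588175274431705) 0.055125098675489426
sceneknob 173 [ 0.571 -0.024  0.067] [0.618 0.024 0.085]
scenefoot 646 [ 0.541 -0.069  0.006] [0.819 0.054 0.014]
```

View pics/crop.png

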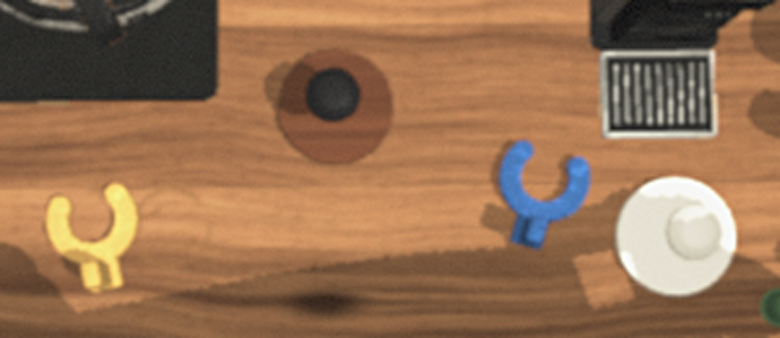

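The crop confirms it: brass C at (92,225) with its tab at (100,272), and the dark stand at (335,105). The white stand at (675,235) and the blue weight at (545,190) stay untouched. The knob and foot circles agree (r 25 and 55 mm) at (0.597, -0.004).

```bash
cat >> h.py <<'E'
def rel(wps,s=None):
    # wps: (x,y,z,yaw of tool x), tool down -> deltas from the present pose
    s=s or ctrl.get_state();R0=R.from_quat(s["tcp_rot"]);p=s["eef_pos"]
    for w in wps:
        Rt=R.from_euler("z",w[3])*R.from_euler("x",np.pi)
        print(np.r_[R0.inv().apply(np.array(w[:3])-p),(R0.inv()*Rt).as_rotvec()].round(4).tolist())
E
python3 - <<'E'
from h import *
rel([(.355,-.55,.22,.44),(.395,-.495,.22,.40),(.425,-.44,.21,.37),(.44,-.385,.21,.34),(.45,-.325,.20,.3)])
E
```

```text
[0.0675, -0.0239, 0.0113, -0.0, -0.0, 0.0298]
[0.1281, -0.0548, 0.0113, -0.0, -0.0, 0.0698]
[0.1797, -0.0903, 0.0213, -0.0, -0.0, 0.0998]
[0.218, -0.1325, 0.0213, -0.0, -0.0, 0.1298]
[0.2541, -0.1815, 0.0313, -0.0, -0.0, 0.1698]
```

{"api": "carry_out", "payload": {"deltas": [0.057,-0.02,0.011,0,0,0.03,0.11,-0.045,0.011,0,0,0.07,0.16,-0.078,0.021,0,0,0.1,0.205,-0.12,0.021,0,0,0.13,0.242,-0.166,0.03,0,0,0.17], "grip": 60}}

```text
time: 1.12
eef_pos: [0.4474, -0.3428, 0.2022]
tcp_rot: [0.989, 0.149, 0.001, 0.001]
contact_force: [-0.3, -0.6, -0.4]
opening: 0.6
finger_force: 0.0
```

Run:
```python
from h import *
rel([(.455,-.285,.20,.3),(.46,-.23,.20,.28),(.465,-.17,.20,.26),(.465,-.11,.20,.24),(.465,-.05,.20,.233)])
```

```text
[0.0243, -0.053, 0.0021, 0.002, -0.0013, -0.0011]
[0.0453, -0.1041, 0.002, 0.002, -0.0013, 0.0189]
[0.0677, -0.16, 0.0019, 0.002, -0.0014, 0.0389]
[0.0854, -0.2173, 0.0018, 0.002, -0.0014, 0.0589]
[0.103, -0.2746, 0.0017, 0.002, -0.0014, 0.0659]
```

{"api": "carry_out", "payload": {"deltas": [0.024,-0.053,0.002,0,0,0,0.045,-0.104,0.002,0,0,0.02,0.068,-0.16,0.002,0,0,0.04,0.085,-0.217,0.002,0,0,0.06,0.103,-0.275,0.002,0,0,0.066]}}

```text
time: 1.75
eef_pos: [0.4633, -0.0494, 0.1998]
tcp_rot: [0.993, 0.116, 0.001, 0.0]
contact_force: [1.4, 0.1, -1.0]
opening: 0.597
finger_force: 0.0
```

Run:
```python
from h import *
rel([(.465,.005,.19,.233),(.46,.06,.18,.233),(.455,.115,.17,.233),(.45,.17,.15,.233),(.44,.213,.13,.233)])
```

```text
[0.0142, -0.0525, 0.0098, 0.0005, -0.0012, -0.0]
[0.022, -0.1072, 0.0197, 0.0005, -0.0012, -0.0]
[0.0298, -0.1619, 0.0297, 0.0005, -0.0012, -0.0]
[0.0377, -0.2165, 0.0497, 0.0005, -0.0012, -0.0]
[0.0378, -0.2607, 0.0697, 0.0005, -0.0012, -0.0]
```

{"api": "carry_out", "payload": {"deltas": [0.014,-0.053,0.01,0,0,0,0.022,-0.107,0.02,0,0,0,0.03,-0.162,0.03,0,0,0,0.038,-0.217,0.05,0,0,0,0.038,-0.261,0.07,0,0,0]}}

```text
time: 2.38
eef_pos: [0.44, 0.2137, 0.1295]
tcp_rot: [0.993, 0.117, 0.001, -0.0]
contact_force: [0.3, -0.2, -0.2]
opening: 0.6
finger_force: 0.0
```

Run:
```python
from h import *
im,d=ctrl.read_camera("scene");cv2.imwrite("pics/s1.png",cv2.resize(im[180:340,130:330,::-1],None,fx=3,fy=3))
rel([(.4397,.2128,.10,.233),(.4397,.2128,.07,.233),(.4397,.2128,.045,.233),(.4397,.2128,.027,.233),(.4397,.2128,.027,.233)])
```

```text
[0.0024, 0.0045, 0.0263, -0.0032, 0.0041, 0.0037]
[0.0026, 0.0046, 0.0563, -0.0032, 0.0041, 0.0037]
[0.0027, 0.0047, 0.0813, -0.0032, 0.0041, 0.0037]
[0.0027, 0.0047, 0.0993, -0.0032, 0.0041, 0.0037]
[0.0027, 0.0047, 0.0993, -0.0032, 0.0041, 0.0037]
```

View pics/s1.png

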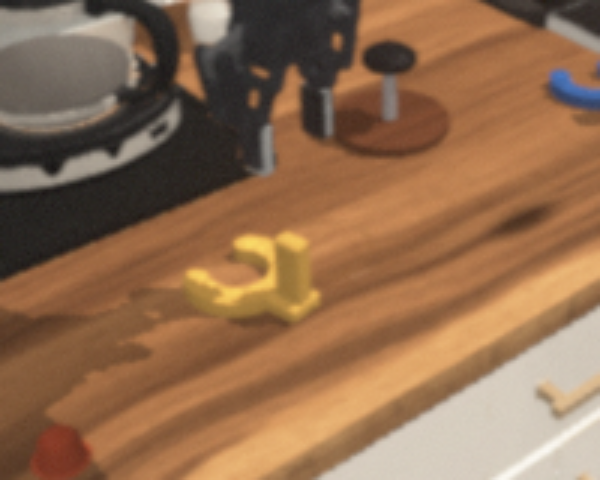

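The scene crop shows the gripper with fingers apart above and behind the brass tab (tab top at about (292,245)), with nothing in the way of the descent.

{"api": "carry_out", "payload": {"deltas": [0,0,0.03,0,0,0,0,0,0.04,0,0,0,0,0,0.04,0,0,0]}}

```text
time: 2.8
eef_pos: [0.4396, 0.2112, 0.0889]
tcp_rot: [0.993, 0.116, -0.001, 0.0]
contact_force: [-0.3, 0.5, 1.7]
opening: 0.599
finger_force: 0.0
```

Run:
```python
from h import *
s=ctrl.get_state();print(s["eef_pos"],s["dq"].round(3))
rel([(.4397,.2128,.06,.233),(.4397,.2128,.04,.233),(.4397,.2128,.027,.233)])
```

```text
[0.43959608 0.21121393 0.08891034] [-0.005 -0.02  -0.025  0.001  0.003 -0.   ]
[0.0005, -0.0015, 0.0289, 0.0, 0.0015, 0.0003]
[0.0005, -0.0015, 0.0489, 0.0, 0.0015, 0.0003]
[0.0006, -0.0015, 0.0619, 0.0, 0.0015, 0.0003]
```

{"api": "carry_out", "payload": {"deltas": [0,-0.0015,0.029,0,0,0,0,-0.0015,0.049,0,0,0,0,-0.0015,0.062,0,0,0,0,-0.0015,0.062,0,0,0]}}

```text
time: 3.3
eef_pos: [0.4396, 0.2127, 0.0272]
tcp_rot: [0.993, 0.116, -0.0, 0.0]
contact_force: [-0.6, -0.5, -0.4]
opening: 0.604
finger_force: 0.0
```

{"api": "carry_out", "payload": {"deltas": [0,0,0,0,0,0,0,0,0,0,0,0,0,0,0,0,0,0,0,0,0,0,0,0,0,0,0,0,0,0], "grip": 0, "grip_force": 60}}

```text
time: 3.92
eef_pos: [0.4406, 0.2134, 0.0285]
tcp_rot: [0.993, 0.117, 0.001, -0.0]
contact_force: [-1.6, 0.2, 5.8]
opening: 0.181
finger_force: 58.9
```

{"api": "carry_out", "payload": {"deltas": [0,0,-0.01,0,0,0,0,0,-0.025,0,0,0,0,0,-0.035,0,0,0,0,0,-0.035,0,0,0]}}

```text
time: 4.42
eef_pos: [0.4404, 0.2132, 0.0637]
tcp_rot: [0.993, 0.117, 0.001, -0.0]
contact_force: [-0.0, 0.2, -1.3]
opening: 0.178
finger_force: 58.2
```

Run:
```python
from h import *
im,d=ctrl.read_camera("scene");cv2.imwrite("pics/s2.png",cv2.resize(im[180:340,130:330,::-1],None,fx=3,fy=3))
s=ctrl.get_state();print(s["opening"],s["finger_force"],s["eef_pos"])
P=cloud("scene",d);hsv=cv2.cvtColor(im,cv2.COLOR_RGB2HSV)
b=(hsv[...,0]>18)&(hsv[...,0]<35)&(hsv[...,1]>130)&(hsv[...,2]>110);b[:200]=0;b[330:]=0;b[:,:170]=0;b[:,300:]=0
Q=P[b];Q=Q[~np.isnan(Q[:,0])];Q=Q[Q[:,2]<.08];print(len(Q),Q.min(0),Q.max(0))
# plane of the C's top
C=Q[(Q[:,0]>.47)];A=np.c_[C[:,:2],np.ones(len(C))]
print(np.histogram(Q[:,2],bins=np.arange(0.02,.1,.004)))
```

```text
0.18127238255375902 58.2464200258255 [0.43987605 0.21309997 0.06292444]
188 [0.42333639 0.19817339 0.00163533] [0.5629087  0.26729276 0.07939453]
(array([ 0,  0,  0,  0,  0, 15, 73, 74, 10,  6,  0,  1,  1,  0,  6,  0,  0,
        0,  0]), array([0.02 , 0.024, 0.028, 0.032, 0.036, 0.04 , 0.044, 0.048, 0.052,
       0.056, 0.06 , 0.064, 0.068, 0.072, 0.076, 0.08 , 0.084, 0.088,
       0.092, 0.096]))
```

View pics/s2.png

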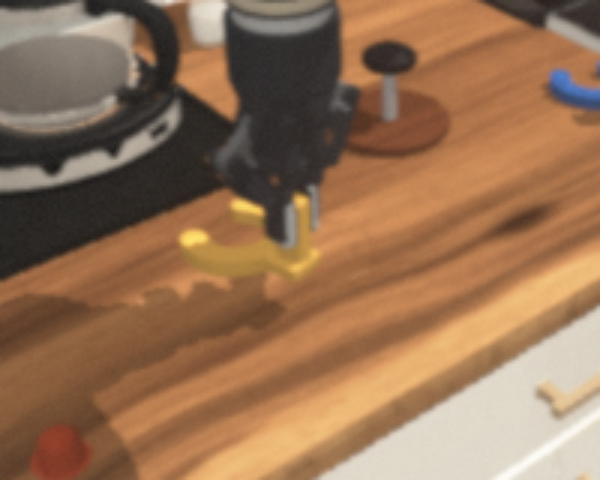

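The weight is held level, with its underside 27 mm below the TCP: the C top shows at z≈0.048. Next I carry it in front of the rod at yaw 0.

Run:
```python
from h import *
rel([(.445,.165,.06,.2),(.45,.12,.058,.14),(.455,.075,.055,.08),(.458,.035,.055,.02),(.46,-.0042,.055,0)])
```

```text
[-0.0062, 0.048, 0.0029, -0.0, -0.0012, 0.0338]
[-0.0117, 0.0929, 0.0049, -0.0, -0.0012, 0.0938]
[-0.0173, 0.1378, 0.0079, -0.0001, -0.0012, 0.1538]
[-0.0236, 0.1775, 0.0079, -0.0001, -0.0012, 0.2138]
[-0.0308, 0.2161, 0.0079, -0.0001, -0.0012, 0.2338]
```

{"api": "carry_out", "payload": {"deltas": [-0.006,0.048,0.003,0,0,0.034,-0.012,0.093,0.005,0,0,0.094,-0.017,0.138,0.008,0,0,0.154,-0.024,0.178,0.008,0,0,0.214,-0.031,0.216,0.008,0,0,0.234]}}

```text
time: 5.1
eef_pos: [0.459, -0.0056, 0.0538]
tcp_rot: [1.0, -0.001, -0.0, -0.0]
contact_force: [0.6, 0.8, -1.8]
opening: 0.18
finger_force: 58.6
```

{"api": "carry_out", "payload": {"deltas": [0,0,0,0,0,0,0,0,0,0,0,0]}}

```text
time: 5.35
eef_pos: [0.4589, -0.004, 0.0539]
tcp_rot: [1.0, -0.0, -0.001, -0.0]
contact_force: [-0.1, -0.1, -1.7]
opening: 0.178
finger_force: 58.8
```

Run:
```python
from h import *
for n in("top","scene"):
    im,d=ctrl.read_camera(n);c=im[140:270,190:350] if n=="top" else im[170:290,180:340]
    cv2.imwrite(f"pics/{n}3.png",cv2.resize(c[...,::-1],None,fx=4,fy=4,interpolation=cv2.INTER_CUBIC))
    P=cloud(n,d);hsv=cv2.cvtColor(im,cv2.COLOR_RGB2HSV)
    b=(hsv[...,0]>18)&(hsv[...,0]<35)&(hsv[...,1]>130)&(hsv[...,2]>100)
    Q=P[b];Q=Q[(Q[:,2]>.025)&(Q[:,2]<.055)&(abs(Q[:,1])<.08)&(Q[:,0]<.57)&(Q[:,0]>.48)];print(n,len(Q),Q.min(0).round(3),Q.max(0).round(3),np.median(Q[:,2]))
    F=Q[Q[:,0]>.515]
    for sgn in(1,-1):
        L=F[sgn*(F[:,1]+.004)>0];print(len(L),L[:,1].min().round(4),L[:,1].max().round(4),L[:,2].mean())
rel([(.485,-.0042,.055,0),(.51,-.0042,.055,0),(.53,-.0042,.055,0),(.543,-.0042,.055,0)])
```

```text
top 89 [ 0.513 -0.045  0.033] [0.539 0.031 0.041] 0.037585098057512534
27 0.0145 0.0314 0.0376635178700533
59 -0.0448 -0.0235 0.036954590575533325
scene 98 [ 0.48  -0.04   0.033] [0.539 0.039 0.041] 0.038128102241034245
31 0.0156 0.0378 0.038021900784452695
28 -0.0402 -0.0205 0.037889304063225826
[0.026, 0.0009, -0.0011, -0.0004, 0.0009, 0.001]
[0.051, 0.0009, -0.0011, -0.0004, 0.0009, 0.001]
[0.071, 0.0009, -0.0011, -0.0004, 0.0009, 0.001]
[0.084, 0.0009, -0.0011, -0.0004, 0.0009, 0.001]
```

View pics/top3.png

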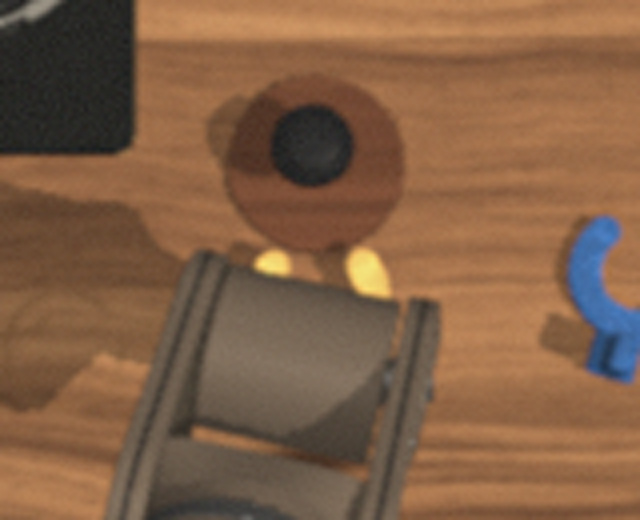

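View pics/scene3.png

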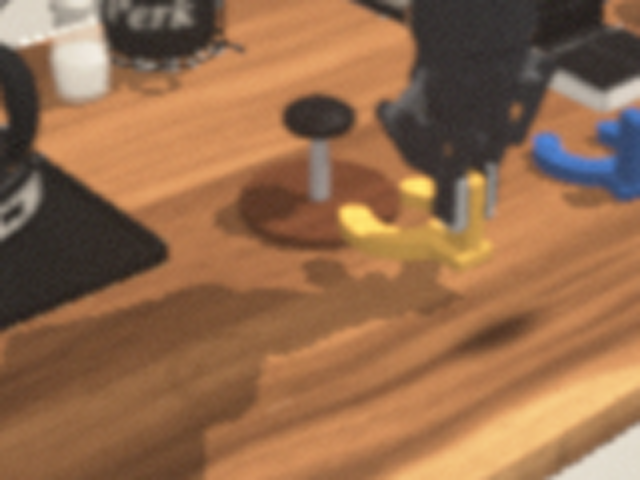

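The top crop shows the lips at (272,262) and (368,270), straddling the rod line under the knob at (312,145). In the scene crop the weight sits level in front of the rod, with its lip at (350,215). The measured lip midpoint is y≈-0.004, matching the rod, so I insert.

{"api": "carry_out", "payload": {"deltas": [0.025,0,0,0,0,0,0.05,0,0,0,0,0,0.07,0,0,0,0,0,0.084,0,0,0,0,0,0.084,0,0,0,0,0]}}

```text
time: 6.08
eef_pos: [0.544, -0.0037, 0.0543]
tcp_rot: [1.0, 0.001, -0.0, -0.0]
contact_force: [-0.6, -0.3, -1.8]
opening: 0.176
finger_force: 58.8
```

Run:
```python
from h import *
im,d=ctrl.read_camera("scene")
cv2.imwrite("pics/s4.png",cv2.resize(im[170:270,180:340,::-1],None,fx=4,fy=4,interpolation=cv2.INTER_CUBIC))
rel([(.543,-.0042,.038,0)])
```

```text
[-0.0001, 0.0005, 0.016, -0.0002, 0.0011, 0.0009]
```

View pics/s4.png

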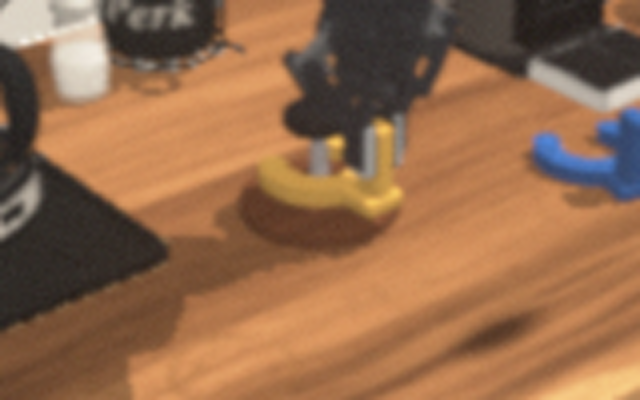

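The rod at (320,158) stands inside the opening, with the C around it and clear of the foot. I lower it now.

{"api": "carry_out", "payload": {"deltas": [0,0,0.006,0,0,0,0,0,0.011,0,0,0,0,0,0.014,0,0,0,0,0,0.016,0,0,0,0,0,0.016,0,0,0]}}

```text
time: 6.75
eef_pos: [0.5437, -0.0043, 0.0386]
tcp_rot: [1.0, -0.0, 0.0, 0.0]
contact_force: [0.1, -0.5, -0.0]
opening: 0.179
finger_force: 59.1
```

{"api": "carry_out", "payload": {"deltas": [0,0,0.001,0,0,0,0,0,0.001,0,0,0]}}

```text
time: 7.0
eef_pos: [0.5438, -0.0044, 0.0385]
tcp_rot: [1.0, -0.0, -0.0, 0.0]
contact_force: [-4.2, -0.9, 6.6]
opening: 0.177
finger_force: 60.1
```

{"api": "carry_out", "payload": {"deltas": [0,0,0,0,0,0,0,0,0,0,0,0,0,0,0,0,0,0,0,0,0,0,0,0], "grip": 45}}

```text
time: 7.5
eef_pos: [0.5434, -0.0043, 0.0371]
tcp_rot: [1.0, -0.0, -0.0, -0.0]
contact_force: [0.4, -0.3, 0.6]
opening: 0.451
finger_force: 0.0
```

{"api": "carry_out", "payload": {"deltas": [0,0,-0.02,0,0,0,0,0,-0.05,0,0,0,0,0,-0.09,0,0,0,-0.04,0,-0.13,0,0,0,-0.08,0,-0.15,0,0,0]}}

```text
time: 8.12
eef_pos: [0.4638, -0.0045, 0.1899]
tcp_rot: [1.0, 0.0, 0.002, 0.0]
contact_force: [0.2, 0.8, 0.4]
opening: 0.449
finger_force: 0.0
```

{"api": "carry_out", "payload": {"deltas": [0,0.06,0,0,0,0,0,0.12,0,0,0,0,0,0.18,0,0,0,0,0,0.2,0,0,0,0,0,0.2,0,0,0,0]}}

```text
time: 8.75
eef_pos: [0.4632, -0.2049, 0.1871]
tcp_rot: [1.0, -0.001, -0.0, -0.0]
contact_force: [1.1, 0.9, 0.1]
opening: 0.449
finger_force: 0.0
```

Run:
```python
from h import *
a,d=ctrl.read_camera("top");b,_=ctrl.read_camera("scene")
f=lambda c:cv2.resize(c[...,::-1],(390,390),interpolation=cv2.INTER_CUBIC)
cv2.imwrite("pics/fin.png",np.hstack([f(a[135:225,225:315]),f(b[170:270,205:305])]))
P=cloud("top",d);hsv=cv2.cvtColor(a,cv2.COLOR_RGB2HSV)
m=(hsv[...,0]>18)&(hsv[...,0]<35)&(hsv[...,1]>130)&(hsv[...,2]>100)
Q=P[m];Q=Q[(abs(Q[:,1])<.07)&(Q[:,0]>.5)&(Q[:,0]<.68)]
C=Q[Q[:,2]<.035];T=Q[Q[:,2]>.05];print(len(C),C.min(0),C.max(0),np.percentile(C[:,2],[5,50,95]),len(T),T.mean(0),T.max(0))
```

```text
260 [ 0.53189728 -0.04577238  0.00774735] [0.62329121 0.03459686 0.02795364] [0.01797781 0.0217807  0.02496424] 74 [ 0.55001075 -0.00872328  0.07009449] [0.60557926 0.01914139 0.077156  ]
```

View pics/fin.png

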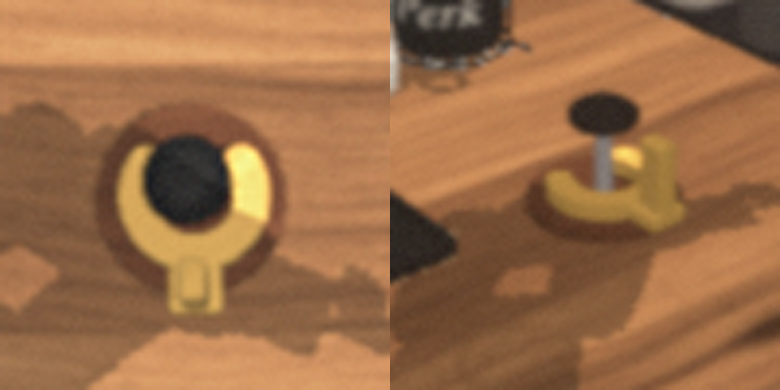

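The final picture shows the weight flat on the foot (C top z≈0.022), with the rod at (603,165) inside its opening and below the knob. The gripper is clear.

```bash
python3 -c "
from plant import ctrl
print(ctrl.sign_off())"
```

```text
the job is handed in; nothing more can be done
None
```

The brass weight lies flat on the dark stand's foot with the rod inside its opening, the gripper has let go and moved clear, the blue weight and the white look-alike were left alone, and the job was handed in at about 9 s on the robot's clock (no verdict was shown).

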